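# Feel the gap of a gear gauge with a feeler blade

### The arm

A 6-joint arm with a two-finger parallel gripper is mounted at the origin on the work surface. World frame = base frame: x ahead of the robot, y to its left, z up, the work surface at z = 0. Lengths are in m, angles in rad, forces in N, time in s.
With the tool pointing down it reaches from about 0.325 to 0.775 m from the base axis. Payload 5.5 kg.
Tool frame: the origin (TCP) lies midway between the tips of the shut fingers; the grasp point (between the pads) lies behind it (env.hold_point_z is the y of the grasp point in the tool frame, in m); y points along the fingers, x is the direction in which the jaws open and shut, and the axes are right-handed (so a half turn about y gives the same grasp; the last joint's range is limited). The gripper opens to 85 mm and grips with 20 to 120 N. Pads are 22 mm wide; open, the fingers measure 114 mm over their backs; the gripper's body (76 mm by 85 mm) begins 54 mm behind the grasp point. The pads swing forward as they close: fully open they stand 13 mm farther back than shut.
Start: joints at [1.209, 0.091, 1.231, -0, 1.82, -0.057], TCP at [0.18, 0.572, 0.231] pointing down, gripper open.
Joint ranges: [-2.87, 2.87], [-0.86, 2.18], [0.17, 2.46], [-1.51, 4.65], [0.06, 2.69], [-2.65, 2.65]. Speed limits (rad/s): [2.57, 2.57, 3.01, 3.14, 3.14, 3.14].

### API

Orientations are given as a unit quaternion [w, x, y, z].
In Python, from station import env, capture, get_calibration gives the robot as it stands.
- The arm moves only by the shell command python3 -m jog 'ROWS' [FORCE]. ROWS is JSON, a list of rows, each a list of 5 numbers: the shift along the tool's x, y, z in mm, then the turn about the tool's y in rad, then the closure, from 0 (fully open) to 1 (shut). A call has exactly 10 rows; each row is the pose to reach, as a shift and turn from the pose commanded when the call began, along the tool's axes at that moment; what a row does not reach only later rows make up. A row lasts 1/10 s, in which the tool goes at most 50 mm and 8.59 degrees, less where a joint would pass 70% of its speed; a pose out of reach is approached as far as the arm can. A call with a gripper value outside its range is refused whole. The fingers move at their own pace and stop on an object; FORCE is the grip in N (left out, the last holds). Time passes only in rows, so rows that repeat a pose let the fingers close, or fill a call up. It gives the time, the measured TCP pose, the force and the opening at its end, in the units of the state.
- env.sense(): the state, without advancing time (a new reading comes with each control period).
- capture(name): name is "side" or "top"; returns (picture, depth): 384x512x3 uint8, blue, green, red; 384x512 float32, m along the optical axis (not along the pixel's ray), 0 where there is no reading.
- get_calibration(name): a dict with "K" (3x3 intrinsics, pixels), "R" (3x3) and "t" (3): a world point X has camera coordinates R X + t. Camera axes: x right, y down, z forward; pixel columns grow to the right and rows downward; lengths in m; the calibration is good to about 2 mm. A picture is of the moment at which its call begins. get_calibration takes no time and is no camera call.
- env.finish_job(): hands the job in, once; it reports no verdict.
The state is a dict: "time": time; "joint_pos": joint angles; "joint_vel": joint speeds; "joint_efforts": joint torques, N m; "ee_pos": TCP position; "orientation": TCP orientation; "wrist_force": force on the tool from outside, world axes, zero at the start; "wrist_torque": the same for the moment, N m; "grip_width": finger opening in m.
Only numpy, scipy, OpenCV 4.12 (cv2) and the standard library are available. Lean on these libraries where they do the work, as an engineer would, in place of code of your own. Each camera call takes 0.05 s, during which the arm holds its last target.

### The job

Lift the lid of the grey gauge case until it leans back on its stop, then take the feeler blade out of the case by its grip and slide it, upright, down between the two plates of the gap gauge until it drags snugly against both, with about half of the blade in. Finish while holding it there: keep hold of the grip, do not push the blade in up to its grip, and leave the half gear, the lens and the bearing ring where they are.

Things in the scene. Friction and masses are not known exactly. Their poses are not given: they have to be found in the camera images.
- case: fixed grey open-topped case, 140 (its x) x 150 (its y) x 107 mm high, walls 5 mm; origin at the centre of its underside, z up; the lid's hinge is at its +x side and the bar handle at its -x side. At its centre stands a black block 43 x 34 mm, top 59 mm above the table, with an upright slot 23 (along x) x 5 mm (along y) in which the blade stands. The case stands on the robot's left or right, the gauge on the other side, up to 0.3 rad askew
- lid (a joint): angle of the case lid: 0 shut, grows as it opens upward and away; past about 1.6 rad it falls open on its own and rests on its stop at 1.85 rad; below that it falls shut. The lid is a grey plate 140 x 150 x 8 mm, 0.25 kg, with a steel bar handle in front of its free edge; no latch
- lid_hinge (a point): point on the hinge line at its middle, 70 mm beyond the case centre (+x of case), 107 mm above the table; the hinge line runs along the case's y
- lid_handle (a point): middle of the bar handle: a round steel bar 10 mm thick lying along the case's y, 72 mm free between its arms, parallel to the hinge and 180 mm from it, 40 mm clear in front of the lid's free edge (bar centre to edge). Shut: 111 mm above the table. It can be gripped from above across the bar and turns in the fingers as the lid swings
- blade: loose feeler blade, 65 g: steel strip 20 (its x) x 3 (its y) x 50 mm long hanging below a plain aluminium grip 28 (x) x 14 (y) x 40 mm high; origin at the centre of the grip's underside, z up through the grip. At the start it stands upright in the slot of the case block, the grip's underside resting on the block 59 mm above the table, its axes along those of the case
- blade_tip (a point): centre of the blade's lower end, 50 mm below the blade's origin
- gauge: fixed gap gauge: grey base 90 (its x) x 130 (its y) x 18 mm; origin at the centre of its underside, z up. On it a small head with two upright steel plates, both 40 mm wide (x), top 80 mm above the table, facing each other across its y; each reaches at most 14 mm from the gap centre
- gap_mouth (a point): middle of the gap between the plates at the height of their tops (80 mm above the table), on the head; x along the gap's width, y across it, z up. The gap is about 11 mm wide at the top, narrows over the first 14 mm to 1.5 mm, and is parallel below that for more than 40 mm; the blade's thickness opens it by 1.5 mm. The head floats up to 8 mm along y (weak spring) and so centres itself on the blade. Its open middle is within 1 mm of this point in y
- plate_a: the gauge's plate on its -y side; origin at table height below its inner face. Each plate is sprung towards the other, about 2.4 N at rest and 3 N with the blade in, so that the blade drags with a few newtons
- plate_b: the gauge's plate on its +y side, the mirror image of plate_a
- gear_half: bystander: half of a dark steel gear lying flat, 50 mm radius, 24 mm high
- objective: bystander: black microscope lens, 44 mm across, 52 mm tall, upright
- bearing: bystander: steel bearing ring lying flat, 62 mm across, 16 mm high
There are look-alikes about, which are no part of the job. What is shaped like the case but pink is not meant. What is shaped like the gauge but pink is not meant.

How it is judged:
By the outcome, as a careful person would: the job done as asked, in the order asked, and still so for the second after the job is handed in, while the arm keeps its last pose, push and grip.
It also fails if it takes over 51 s, if anything falls off the work surface, if the arm or the gripper's body presses on something with over 40 N, if the wrist force passes 120 N, or if a joint passes its speed limit or range.

## Working session

There is one attempt and no reset: what is moved stays moved. The work goes in short steps, Python scripts to look and compute and a shell command to move; the robot and the scene stay as the last step left them, time stands still between calls to the robot, and variables do not carry over. Pictures are saved under pics/ and viewed, and the job is handed in when it is done.

```bash
ls; mkdir -p pics
python3 - <<'E'
from station import env, capture, get_calibration
import cv2, numpy as np
for n in ("side","top"):
    p,d=capture(n); cv2.imwrite(f"pics/{n}0.png",p); np.save(f"pics/{n}0.npy",d)
    c=get_calibration(n); print(n,c)
s=env.sense(); print(s); print(env.hold_point_z)
E
```

```text
pics
side {'K': array([[354.47541618,   0.        , 256.07177395],
       [  0.        , 354.47541618, 193.13073133],
       [  0.        ,   0.        ,   1.        ]]), 'R': array([[ 0.81365029, -0.58128182,  0.00920088],
       [-0.43086655, -0.61358033, -0.66171987],
       [ 0.39029121,  0.53444421, -0.74969471]]), 't': array([-0.42075432,  0.28728607,  0.89912357])}
top {'K': array([[393.17707453,   0.        , 255.29437147],
       [  0.        , 393.17707453, 189.3435063 ],
       [  0.        ,   0.        ,   1.        ]]), 'R': array([[-0.00790034, -0.99995731, -0.0047927 ],
       [-0.98715086,  0.00856393, -0.1595614 ],
       [ 0.15959563,  0.00347053, -0.98717637]]), 't': array([0.02795138, 0.49559043, 1.07430186])}
{'time': 0.1, 'joint_pos': array([ 1.20930682e+00,  9.18005541e-02,  1.23174899e+00, -6.02038158e-06,
        1.81976971e+00, -5.66783183e-02]), 'joint_vel': array([-0.00056452, -0.00091868, -0.00322934, -0.00043714, -0.00014495,
       -0.00077913]), 'joint_efforts': array([ 2.21818773e-03, -4.60219359e+01, -4.19217360e+01, -1.42584358e-04,
        1.06408531e-02, -1.34784830e-05]), 'ee_pos': array([0.17997536, 0.57212367, 0.23026305]), 'orientation': array([-0.56977821,  0.57044699,  0.41778493, -0.41880637]), 'wrist_force': array([-0.58053408,  0.11996137,  0.11978743]), 'wrist_torque': array([-0.01863105,  0.02551893,  0.03441648]), 'grip_width': 0.0853418290058307}
-0.0187
```

View pics/side0.png

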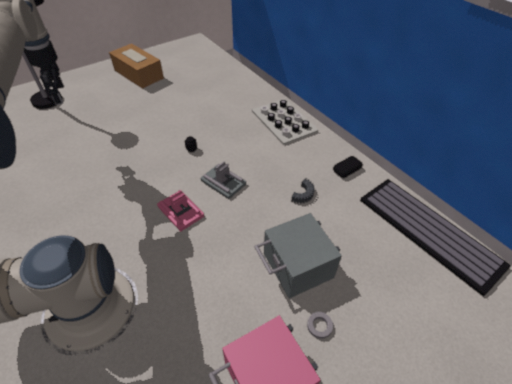

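View pics/top0.png

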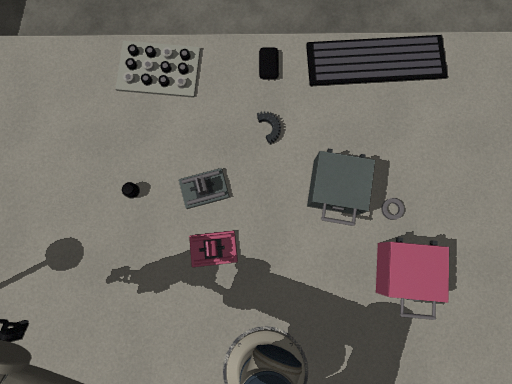

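The top view shows the grey case at about (343,182) with its handle at (339,220) and hinge knobs at about (350,153). The grey gauge is at (205,188). Other items are the half gear (271,127), lens (131,190) and bearing (393,208). Look-alikes are the pink case (413,270) and pink gauge (214,248). I choose the grey ones and check them in crops.

Run:
```python
import cv2, numpy as np
t=cv2.imread("pics/top0.png")
a=cv2.resize(t[140:235,295:415],None,fx=5,fy=5,interpolation=cv2.INTER_CUBIC); cv2.imwrite("pics/case_crop.png",a)
a=cv2.resize(t[160:215,170:240],None,fx=10,fy=10,interpolation=cv2.INTER_CUBIC); cv2.imwrite("pics/gauge_crop.png",a)
s=cv2.imread("pics/side0.png")
a=cv2.resize(s[150:205,190:260],None,fx=10,fy=10,interpolation=cv2.INTER_CUBIC); cv2.imwrite("pics/gauge_crop_s.png",a)
```

```text
(no output)
```

View pics/case_crop.png

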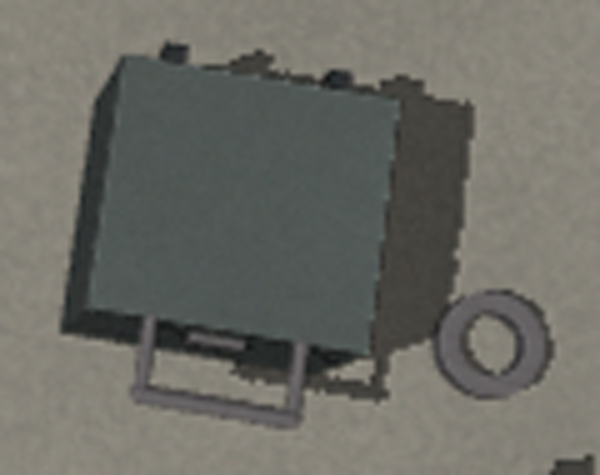

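View pics/gauge_crop.png

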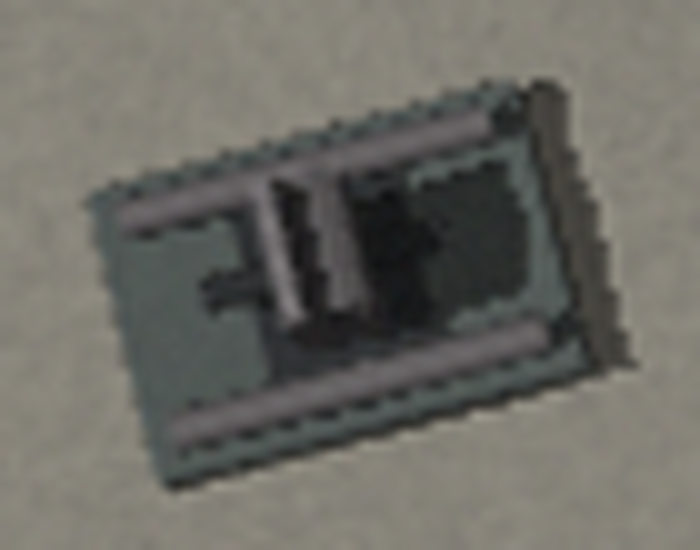

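View pics/gauge_crop_s.png

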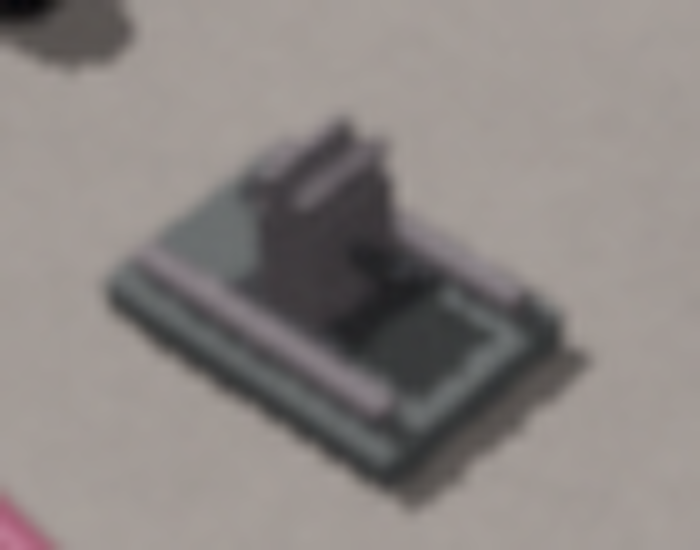

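```bash
cat > h.py <<'E'
import numpy as np, cv2
from station import env, capture, get_calibration
def ray(n,u,v):
    c=get_calibration(n);R=np.array(c["R"]);t=np.array(c["t"])
    d=R.T@(np.linalg.inv(c["K"])@np.array([u,v,1.])); return -R.T@t,d
def onz(n,u,v,z):
    o,d=ray(n,u,v); return o+d*(z-o[2])/d[2]
def proj(n,X):
    c=get_calibration(n);p=np.array(c["K"])@(np.array(c["R"])@np.array(X)+np.array(c["t"]));return p[:2]/p[2]
def deproj(n,u,v,z):
    o,d=ray(n,u,v); return o+d*z   # d has cam-z 1
def cloud(n,d):
    h,w=d.shape;u,v=np.meshgrid(np.arange(w),np.arange(h))
    c=get_calibration(n);R=np.array(c["R"]);t=np.array(c["t"]);K=np.array(c["K"])
    P=np.stack([(u-K[0,2])/K[0,0]*d,(v-K[1,2])/K[1,1]*d,d],-1)
    W=(P-t)@R; W[d==0]=np.nan; return W
E
python3 - <<'E'
from h import *
def c(pts,z,s,ox,oy,n="top"):
    return np.array([onz(n,(x+.5)/s-.5+ox,(y+.5)/s-.5+oy,z) for x,y in pts])
L=c([(123,57),(400,97),(368,355),(85,307)],.115,5,295,140); print("lid",L.round(4),L.mean(0).round(4))
print([np.linalg.norm(L[i]-L[(i+1)%4]).round(4) for i in range(4)])
def ang(v): return np.arctan2(v[1],v[0])
print("lid x dir", ang(L[0]-L[3]),ang(L[1]-L[2]), "y dir-90", ang(L[0]-L[1])-np.pi/2, ang(L[3]-L[2])-np.pi/2)
H=c([(140,395),(295,418)],.114,5,295,140);print("bar",H.round(4),H.mean(0),ang(H[0]-H[1])-np.pi/2)
G=c([(90,200),(510,85),(590,370),(170,488)],.018,10,170,160);print("gauge",G.round(4),G.mean(0).round(4))
print([np.linalg.norm(G[i]-G[(i+1)%4]).round(4) for i in range(4)])
print(ang(G[0]-G[3]),ang(G[1]-G[2]),ang(G[0]-G[1])-np.pi/2, ang(G[3]-G[2])-np.pi/2)
P=c([(262,185),(293,320),(320,180),(350,305)],.08,10,170,160);print("plates",P.round(4))
d=np.load("pics/top0.npy");W=cloud("top",d)
sub=W[145:225,300:400].reshape(-1,3)
m=(sub[:,2]>.105)&(sub[:,2]<.125); q=sub[m]; print("lid z",np.median(q[:,2]),m.sum(), cv2.minAreaRect((q[:,:2]*1000).astype(np.float32)))
sub=W[160:215,170:240].reshape(-1,3); m=sub[:,2]>.06; q=sub[m]; print("plate pts",m.sum(), q[:,2].max(), np.median(q,0)); 
r=cv2.minAreaRect((q[:,:2]*1000).astype(np.float32));print(r)
print("bearing z etc", onz("top",393,208,.016))
E
```

```text
lid [[ 0.5863 -0.1485  0.115 ]
 [ 0.5629 -0.2955  0.115 ]
 [ 0.4248 -0.2711  0.115 ]
 [ 0.4514 -0.124   0.115 ]] [ 0.5064 -0.2098  0.115 ]
[np.float64(0.1489), np.float64(0.1403), np.float64(0.1494), np.float64(0.1371)]
lid x dir -0.1797127216429967 -0.17543063559782734 y dir-90 -0.15735386355589442 -0.17863237137905097
bar [[ 0.405  -0.1514  0.114 ]
 [ 0.3923 -0.2316  0.114 ]] [ 0.39864485 -0.19152017  0.114     ] -0.15646323429635167
gauge [[0.5301 0.2466 0.018 ]
 [0.5631 0.1248 0.018 ]
 [0.479  0.1012 0.018 ]
 [0.4458 0.2217 0.018 ]] [0.5045 0.1735 0.018 ]
[np.float64(0.1262), np.float64(0.0874), np.float64(0.125), np.float64(0.0879)]
0.28765214595713506 0.2732692519411855 0.2648789141889385 0.2686774250694919
plates [[0.5221 0.1869 0.08  ]
 [0.4846 0.1778 0.08  ]
 [0.5234 0.171  0.08  ]
 [0.4886 0.1623 0.08  ]]
lid z 0.11405734905992984 3162 ((485.00347900390625, -207.34226989746094), (151.02456665039062, 185.5834503173828), 79.76366424560547)
plate pts 132 0.08473515708055002 [0.50520109 0.17322425 0.0755359 ]
((505.72076416015625, 173.48489379882812), (40.00762176513672, 23.80899429321289), 14.38139533996582)
bearing z etc [ 0.44202996 -0.37062034  0.016     ]
```

```bash
cat >> h.py <<'E'
from scipy.spatial.transform import Rotation as Ro
def tool():
    s=env.sense();q=np.array(s["orientation"]);return np.array(s["ee_pos"]),Ro.from_quat(q[[1,2,3,0]]).as_matrix(),s
def goto(X,yaw=None,base=None):
    """shift in tool axes (mm) and turn about tool y to bring TCP to X with tool x along yaw (mod pi)"""
    p,R,s=tool(); p=p if base is None else np.array(base)
    sh=R.T@(np.array(X)-p)*1000
    tr=None
    if yaw is not None:
        cur=np.arctan2(R[1,0],R[0,0]); d=(yaw-cur+np.pi/2)%np.pi-np.pi/2; tr=-d
    return sh.round(1),tr
CC=np.array([.5064,-.2098]);CY=-.172
cx=np.array([np.cos(CY),np.sin(CY)]);cy=np.array([-np.sin(CY),np.cos(CY)])
E
python3 - <<'E'
from h import *
p,R,s=tool(); print(R.round(3),p, "yaw",np.arctan2(R[1,0],R[0,0]))
for X in [(.36,.43,.25),(.45,.2,.25),(.46,0,.25),(.44,-.12,.24),(.398,-.1911,.2)]:
    print(X,goto(X,CY))
print(s["joint_pos"])
E
```

```text
[[ 0.3   -0.001 -0.954]
 [ 0.954 -0.002  0.3  ]
 [-0.002 -1.     0.   ]] [0.17997536 0.57212367 0.23026305] yaw 1.2659837421838405
(0.36, 0.43, 0.25) (array([ -81.6,  -19.6, -214.4]), np.float64(1.4379837421838404))
(0.45, 0.2, 0.25) (array([-274. ,  -19.3, -369.3]), np.float64(1.4379837421838404))
(0.46, 0, 0.25) (array([-461.7,  -19. , -438.8]), np.float64(1.4379837421838404))
(0.44, -0.12, 0.24) (array([-582.2,   -8.8, -455.8]), np.float64(1.4379837421838404))
(0.398, -0.1911, 0.2) (array([-662.6,   31.4, -437. ]), np.float64(1.4379837421838404))
[ 1.20930682e+00  9.18005541e-02  1.23174899e+00 -6.02038158e-06
  1.81976971e+00 -5.66783183e-02]
```

```bash
python3 -m jog '[[-16,-4,-43,0.14,0.7],[-33,-8,-86,0.28,0.7],[-49,-12,-128,0.42,0.7],[-66,-16,-171,0.56,0.7],[-82,-20,-214,0.7,0.7],[-118,-20,-245,0.84,0.7],[-155,-20,-276,0.98,0.7],[-195,-20,-306,1.12,0.7],[-235,-20,-336,1.26,0.7],[-274,-20,-366,1.4,0.7]]' 30
python3 - <<'E'
from h import *
p,R,s=tool(); print(p,s["grip_width"],s["joint_pos"].round(3))
for X in [(.46,0,.25),(.44,-.12,.24),(.398,-.1911,.2),(.398,-.1911,.14)]:
    print(X,goto(X,CY))
E
```

```text
time: 1.1
ee_pos: [0.4471, 0.1991, 0.2509]
orientation: [-0.705, 0.705, -0.049, 0.049]
wrist_force: [1.0, 0.1, 0.1]
grip_width: 0.0255
[0.44709505 0.19914423 0.25086415] 0.025549270787944 [ 0.35  -0.2    1.477 -0.     1.865  0.489]
(0.46, 0, 0.25) (array([  40.5,    0.9, -195.4]), np.float64(0.03239651933480281))
(0.44, -0.12, 0.24) (array([  37.4,   10.9, -317. ]), np.float64(0.03239651933480281))
(0.398, -0.1911, 0.2) (array([   5.7,   51. , -393.3]), np.float64(0.03239651933480281))
(0.398, -0.1911, 0.14) (array([   5.7,  111. , -393.2]), np.float64(0.03239651933480281))
```

```bash
python3 -m jog '[[10,0,-48,0.033,0.7],[20,0,-96,0.033,0.7],[30,0,-145,0.033,0.7],[38,1,-192,0.033,0.7],[39,4,-240,0.033,0.7],[38,8,-288,0.033,0.7],[30,18,-332,0.033,0.7],[16,35,-370,0.033,0.7],[6,62,-393,0.033,0.7],[6,90,-393,0.033,0.7]]'
python3 - <<'E'
from h import *
p,R,s=tool(); print(p,s["grip_width"],s["joint_pos"].round(3))
im,d=capture("top"); cv2.imwrite("pics/top1.png",cv2.resize(im[140:240,295:415],None,fx=5,fy=5))
im,d=capture("side"); cv2.imwrite("pics/side1.png",cv2.resize(im[180:310,220:360],None,fx=5,fy=5)[:600])
print(goto((.398,-.1911,.0925),CY))
E
```

```text
time: 2.1
ee_pos: [0.399, -0.1917, 0.1605]
orientation: [-0.704, 0.705, -0.06, 0.061]
wrist_force: [0.5, 1.0, -0.5]
grip_width: 0.0255
[ 0.39898428 -0.19174612  0.16046312] 0.025471226495448755 [-5.240e-01 -3.440e-01  1.755e+00 -1.000e-03  1.730e+00 -3.530e-01]
(array([ 0.7, 64.1, -2.5]), np.float64(0.003002422096223034))
```

View pics/side1.png

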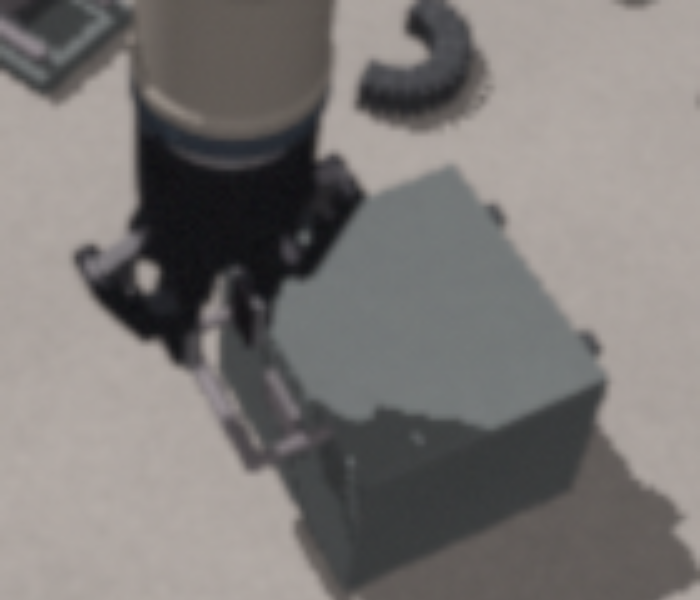

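View pics/top1.png

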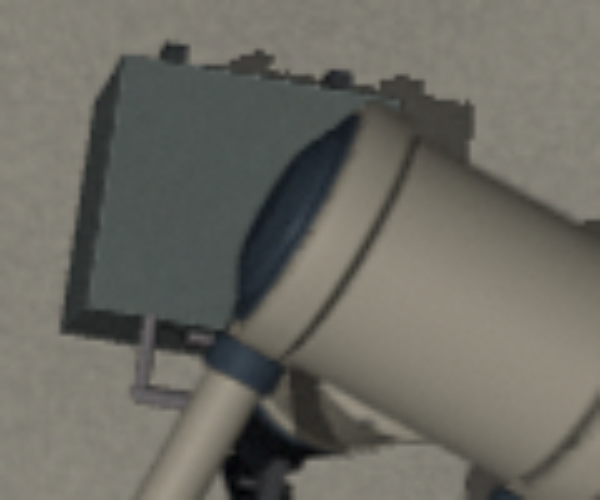

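The crops show the fingers above the handle, with one finger on each side of the bar (side crop about (215,340)). I'll descend and close on it.

```bash
python3 -m jog '[[0.5,10,-2,0.003,0.7],[0.5,20,-2.5,0.003,0.7],[0.5,30,-2.5,0.003,0.7],[0.5,40,-2.5,0.003,0.7],[0.5,50,-2.5,0.003,0.7],[0.5,58,-2.5,0.003,0.7],[0.5,64,-2.5,0.003,0.7],[0.5,66,-2.5,0.003,1],[0.5,66,-2.5,0.003,1],[0.5,66,-2.5,0.003,1]]' 40
python3 - <<'E'
from h import *
p,R,s=tool(); print(p,s["grip_width"],s["wrist_force"],s["joint_pos"].round(3))
E
```

```text
time: 3.2
ee_pos: [0.3985, -0.1912, 0.0945]
orientation: [0.705, -0.704, 0.062, -0.058]
wrist_force: [-7.8, 2.6, -0.5]
grip_width: 0.0081
[ 0.39852935 -0.19118486  0.09452313] 0.008079087447050087 [-7.81761796  2.6337283  -0.50559677] [-5.230e-01 -3.260e-01  1.858e+00 -1.000e-03  1.615e+00 -3.530e-01]
```

Run:
```python
import numpy as np
for t in np.arange(0,1.86,.07):
    c,s=np.cos(t),np.sin(t); print(round(t,2),round(180*(1-c)+4*s,1),round(-(180*s+4*(c-1)),1))
```

```text
0.0 0.0 -0.0
0.07 0.7 -12.6
0.14 2.3 -25.1
0.21 4.8 -37.4
0.28 8.1 -49.6
0.35 12.3 -61.5
0.42 17.3 -73.0
0.49 23.1 -84.2
0.56 29.6 -95.0
0.63 36.9 -105.3
0.7 44.9 -115.0
0.77 53.6 -124.2
0.84 62.8 -132.7
0.91 72.7 -140.6
0.98 83.1 -147.7
1.05 93.9 -154.1
1.12 105.2 -159.8
1.19 116.8 -164.6
1.26 128.8 -168.6
1.33 141.0 -171.8
1.4 153.3 -174.1
1.47 165.9 -175.5
1.54 178.5 -176.0
1.61 191.1 -175.7
1.68 203.6 -174.5
1.75 216.0 -172.4
1.82 228.3 -169.5
```

```bash
python3 -m jog '[[0,-6,0,0,1],[1,-13,0,0,1],[2,-25,0,0,1],[5,-37,0,0,1],[8,-50,0,0,1],[12,-61,0,0,1],[17,-73,0,0,1],[23,-84,0,0,1],[30,-95,0,0,1],[37,-105,0,0,1]]' 40
python3 - <<'E'
from h import *
p,R,s=tool(); print(p,s["grip_width"],s["wrist_force"],s["joint_pos"].round(3))
im,d=capture("side"); cv2.imwrite("pics/side2.png",cv2.resize(im[150:310,220:380],None,fx=3.7,fy=3.7)[:600])
E
```

```text
time: 4.2
ee_pos: [0.4346, -0.1976, 0.202]
orientation: [0.705, -0.704, 0.062, -0.058]
wrist_force: [-15.0, 2.1, 8.6]
grip_width: 0.0081
[ 0.43459861 -0.19764432  0.2020495 ] 0.008105323121543929 [-14.95447442   2.06990309   8.61857464] [-0.497 -0.239  1.597 -0.002  1.789 -0.326]
```

View pics/side2.png

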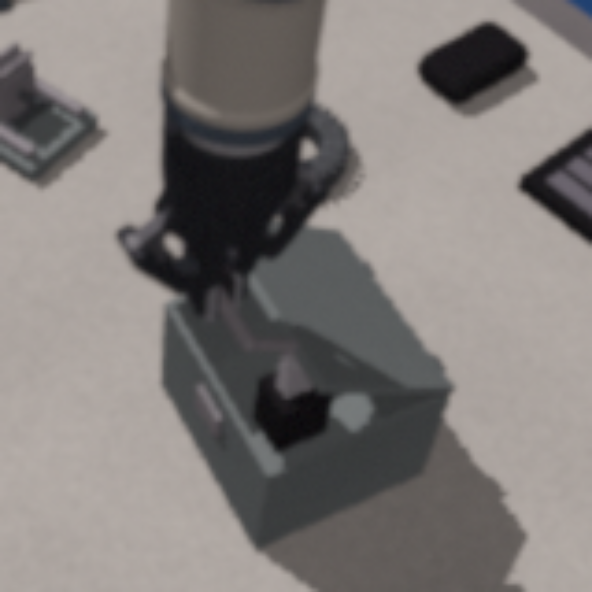

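The side view shows the lid open about 0.6 rad and the black block inside the case with the blade's grip on it (crop (295,375)). I'll continue the arc.

```bash
python3 -m jog '[[6,-10,0,0,1],[15,-19,0,0,1],[24,-28,0,0,1],[34,-36,0,0,1],[44,-43,0,0,1],[55,-49,0,0,1],[66,-55,0,0,1],[78,-60,0,0,1],[90,-64,0,0,1],[102,-67,0,0,1]]' 40
python3 - <<'E'
from h import *
p,R,s=tool(); print(p,s["grip_width"],s["wrist_force"],s["joint_pos"].round(3))
E
```

```text
time: 5.25
ee_pos: [0.5377, -0.216, 0.2695]
orientation: [-0.704, 0.705, -0.06, 0.061]
wrist_force: [-3.5, -1.8, 4.7]
grip_width: 0.0083
[ 0.53766722 -0.21598919  0.26951715] 0.008347791690899765 [-3.4659727  -1.84158087  4.70423323] [-4.400e-01  4.500e-02  1.211e+00 -1.000e-03  1.883e+00 -2.690e-01]
```

```bash
python3 -m jog '[[12,-2,0,0,1],[25,-4,0,0,1],[37,-4,0,0,1],[50,-4,0,0,1],[62,-3,0,0,1],[75,-1,0,0,1],[86,2,0,0,1],[88,3,0,0,1],[88,3,0,0,0.8],[88,3,0,0,0.7]]' 40
python3 - <<'E'
from h import *
p,R,s=tool(); print(p,s["grip_width"],s["wrist_force"],s["joint_pos"].round(3))
E
```

```text
time: 6.25
ee_pos: [0.6243, -0.23, 0.2644]
orientation: [0.705, -0.704, 0.06, -0.06]
wrist_force: [0.5, 0.5, -0.2]
grip_width: 0.0257
[ 0.62430459 -0.22997348  0.26440923] 0.02567831639220762 [ 0.45941921  0.51203154 -0.23051399] [-0.404  0.285  0.954  0.     1.903 -0.234]
```

```bash
python3 -m jog '[[0,-20,0,0,0.7],[0,-50,0,0,0.7],[-10,-66,0,0,0.5],[-50,-68,0,0.14,0.2],[-90,-68,0,0.28,0],[-130,-68,0,0.42,0],[-170,-68,0,0.56,0],[-210,-68,0,0.7,0],[-240,-68,0,0.84,0],[-240,-68,0,0.98,0]]' 40
python3 - <<'E'
from h import *
p,R,s=tool(); print(p,s["grip_width"],s["wrist_force"],s["joint_pos"].round(3))
for n in ("side","top"):
    im,d=capture(n); cv2.imwrite(f"pics/{n}3.png",im); np.save(f"pics/{n}3.npy",d)
print(goto((*CC,.25),CY-np.pi/2))
E
```

```text
time: 7.25
ee_pos: [0.3845, -0.1886, 0.3341]
orientation: [-0.592, 0.592, -0.385, 0.388]
wrist_force: [0.7, 0.5, 0.8]
grip_width: 0.0857
[ 0.38450703 -0.1886052   0.3340745 ] 0.08567450386767018 [0.74812595 0.47435982 0.84740699] [-0.535 -0.319  1.425 -0.     2.032  0.621]
(array([ 67.5,  83.3, 101. ]), np.float64(0.5910106186332433))
```

View pics/side3.png

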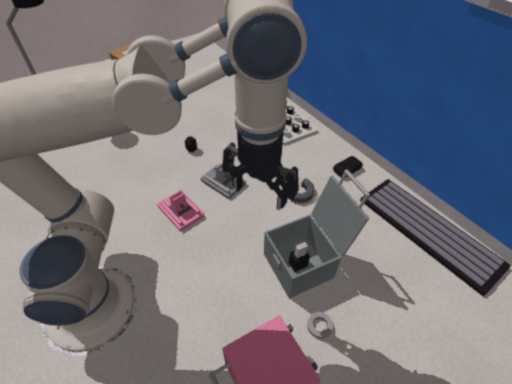

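View pics/top3.png

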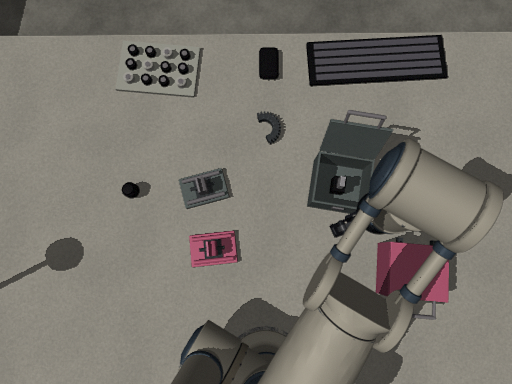

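The lid stands open against its stop: handle at (364,117) in the top view and (353,187) in the side view. The blade's grip is visible at (341,181) in the top view and (301,250) in the side view. Next, a close crop of the grip.

Run:
```python
from h import *
t=cv2.imread("pics/top3.png"); a=cv2.resize(t[140:220,300:400],None,fx=7,fy=7,interpolation=cv2.INTER_CUBIC)
cv2.imwrite("pics/c3t.png",a)
t=cv2.imread("pics/side3.png"); a=cv2.resize(t[225:285,265:335],None,fx=8,fy=8,interpolation=cv2.INTER_CUBIC)
cv2.imwrite("pics/c3s.png",a)
```

```text
(no output)
```

View pics/c3t.png

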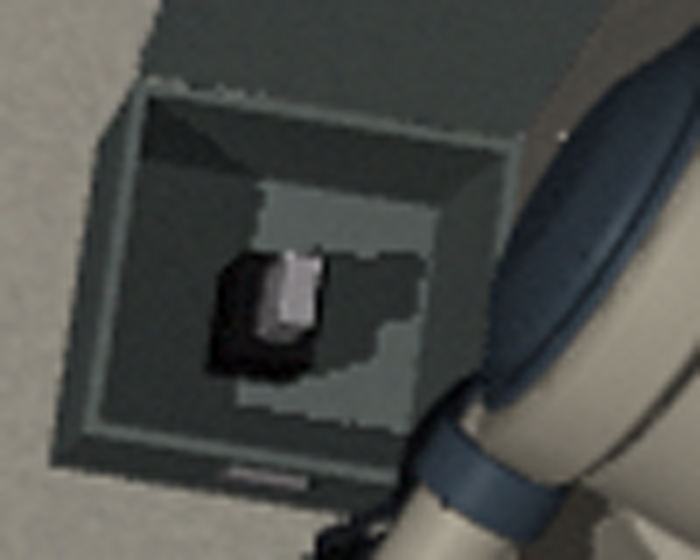

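View pics/c3s.png

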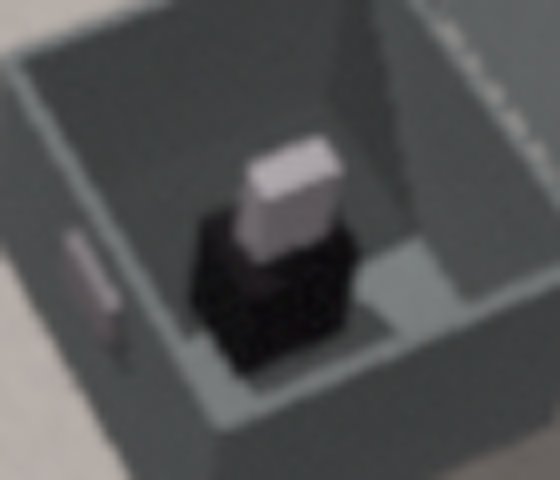

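Run:
```python
from h import *
a=onz("top",(299+.5)/7-.5+300,(288+.5)/7-.5+140,.099)
b=onz("side",(295+.5)/8-.5+265,(170+.5)/8-.5+225,.099)
S=[onz("side",(x+.5)/8-.5+265,(y+.5)/8-.5+225,.099) for x,y in [(247,170),(325,137),(343,168),(265,203)]]
print(a,b,np.array(S).round(4),[np.linalg.norm(S[i]-S[(i+1)%4]).round(4) for i in range(4)])
print(np.arctan2(*(S[1]-S[0])[[1,0]]),np.arctan2(*(S[2]-S[3])[[1,0]]))
# inner rim corners of case at z=.107 (top): outer? 
R=[onz("top",(x+.5)/7-.5+300,(y+.5)/7-.5+140,.107) for x,y in [(150,95),(508,152),(392,470),(97,432)]]
print(np.array(R).round(4))
```

```text
[ 0.5077114  -0.21037808  0.099     ] [ 0.50604726 -0.21386809  0.099     ] [[ 0.4935 -0.205   0.099 ]
 [ 0.5222 -0.2098  0.099 ]
 [ 0.5191 -0.2222  0.099 ]
 [ 0.4902 -0.2178  0.099 ]] [np.float64(0.0291), np.float64(0.0127), np.float64(0.0292), np.float64(0.0132)]
-0.16746675480101061 -0.14952513667582337
[[ 0.5824 -0.1545  0.107 ]
 [ 0.5586 -0.2911  0.107 ]
 [ 0.4362 -0.2406  0.107 ]
 [ 0.4516 -0.13    0.107 ]]
```

Run:
```python
from h import *
print(goto((.507,-.2115,.2),-.17-np.pi/2),goto((.507,-.2115,.125),-.17-np.pi/2))
```

```text
(array([ 69.2, 133.3, 100.8]), np.float64(0.5890106186332433)) (array([ 69.1, 208.3, 100.6]), np.float64(0.5890106186332433))
```

```bash
python3 -m jog '[[12,0,18,0.12,0.4],[28,5,40,0.26,0.4],[45,20,65,0.4,0.4],[60,50,87,0.54,0.4],[69,90,100,0.589,0.4],[69,130,101,0.589,0.4],[69,165,101,0.589,0.4],[69,190,101,0.589,0.4],[69,205,101,0.589,0.4],[69,208,101,0.589,0.4]]' 40
python3 - <<'E'
from h import *
p,R,s=tool(); print(p,s["grip_width"],s["wrist_force"],s["joint_pos"].round(3))
for n in ("side","top"):
    im,d=capture(n); cv2.imwrite(f"pics/{n}4.png",cv2.resize(im[150:310,220:420],None,fx=4,fy=3.7)[:600])
print(goto((.507,-.2115,.064),-.17-np.pi/2))
E
```

```text
time: 8.35
ee_pos: [0.5072, -0.2106, 0.1218]
orientation: [0.456, -0.457, 0.541, -0.538]
wrist_force: [-0.1, -0.6, 0.4]
grip_width: 0.0516
[ 0.5071942  -0.21061596  0.12181018] 0.051584561872977254 [-0.10046573 -0.61051818  0.37949068] [-0.456 -0.036  1.553  0.     1.628  1.281]
(array([ 0.5, 60.7, -1.2]), np.float64(0.0031378785888986904))
```

View pics/side4.png

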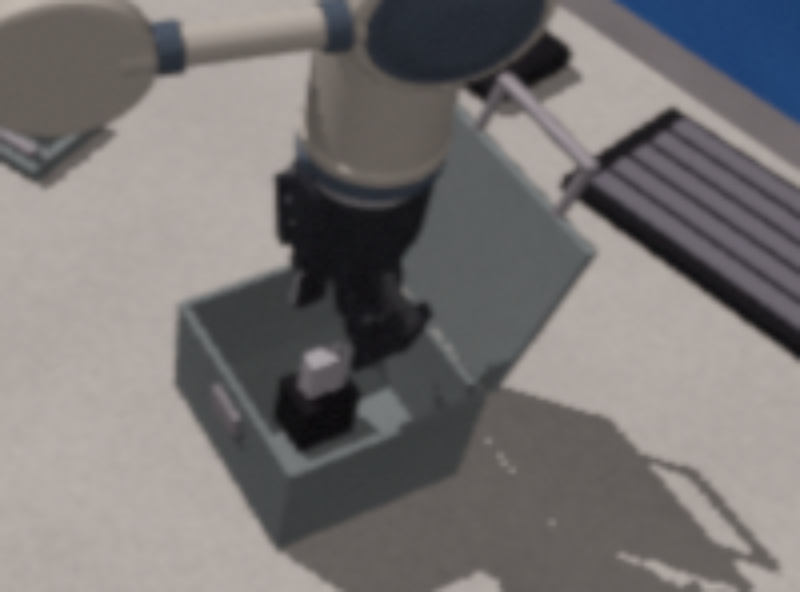

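Run:
```python
from h import *
for X in [(.5072,-.2106,.128),(.507,-.2115,.099)]:
    u=proj("side",X); print((u[0]-220)*4,(u[1]-150)*3.7)
```

```text
328.63249133441036 326.7757034721624
324.48616310048146 351.468817362367
```

View pics/top4.png

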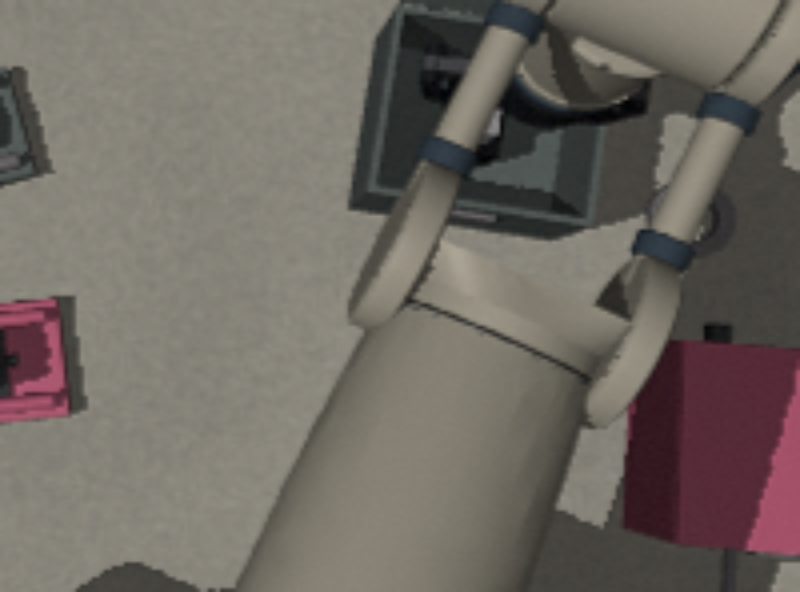

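The grip's top in the side crop, about (323,356), matches my projected (324,351). I'll descend and close gently.

```bash
python3 -m jog '[[0.5,10,-1,0.003,0.4],[0.5,22,-1,0.003,0.4],[0.5,34,-1,0.003,0.4],[0.5,46,-1,0.003,0.4],[0.5,56,-1,0.003,0.4],[0.5,60,-1,0.003,0.5],[0.5,60,-1,0.003,0.7],[0.5,60,-1,0.003,1],[0.5,60,-1,0.003,1],[0.5,60,-1,0.003,1]]' 20
python3 - <<'E'
from h import *
p,R,s=tool(); print(p,s["grip_width"],s["wrist_force"],s["wrist_torque"],s["joint_pos"].round(3))
E
```

```text
time: 9.45
ee_pos: [0.5073, -0.2116, 0.0648]
orientation: [-0.456, 0.455, -0.541, 0.541]
wrist_force: [0.2, -0.4, -0.1]
grip_width: 0.0135
[ 0.50726355 -0.21164873  0.06484983] 0.013527950816476269 [ 0.19782558 -0.40520473 -0.14973702] [-0.04865693 -0.00757296  0.00201373] [-0.457 -0.013  1.633  0.     1.521  1.285]
```

```bash
python3 -m jog '[[0,0,0,0,1],[0,0,0,0,1],[0,-10,0,0,1],[0,-25,0,0,1],[0,-45,0,0,1],[0,-70,0,0,1],[0,-100,0,0,1],[0,-130,0,0,1],[0,-155,0,0,1],[0,-165,0,0,1]]' 80
python3 - <<'E'
from h import *
p,R,s=tool(); print(p,s["grip_width"],s["wrist_force"],s["wrist_torque"],s["joint_pos"].round(3))
for n in ("side","top"):
    im,d=capture(n); cv2.imwrite(f"pics/{n}5.png",im)
    cv2.imwrite(f"pics/{n}5c.png",cv2.resize(im[150:310,220:420],None,fx=4,fy=3.7)[:600])
for X in [(.48,-.05,.23),(.47,.08,.23),(.505,.1735,.2)]: print(goto(X,.268-np.pi/2))
E
```

```text
time: 10.45
ee_pos: [0.5078, -0.2119, 0.2342]
orientation: [-0.456, 0.454, -0.539, 0.543]
wrist_force: [-0.0, 0.3, -0.5]
grip_width: 0.0128
[ 0.50778888 -0.21192281  0.23421267] 0.012849267750954083 [-0.03302867  0.32697843 -0.47138947] [-0.000663   -0.04339227  0.03060303] [-0.457 -0.048  1.367  0.     1.817  1.285]
(array([-154.7,    1.5,  -54.8]), np.float64(-0.439156622049234))
(array([-281.1,    1.2,  -86.8]), np.float64(-0.439156622049234))
(array([-379.3,   31.2,  -68.3]), np.float64(-0.439156622049234))
```

View pics/side5c.png

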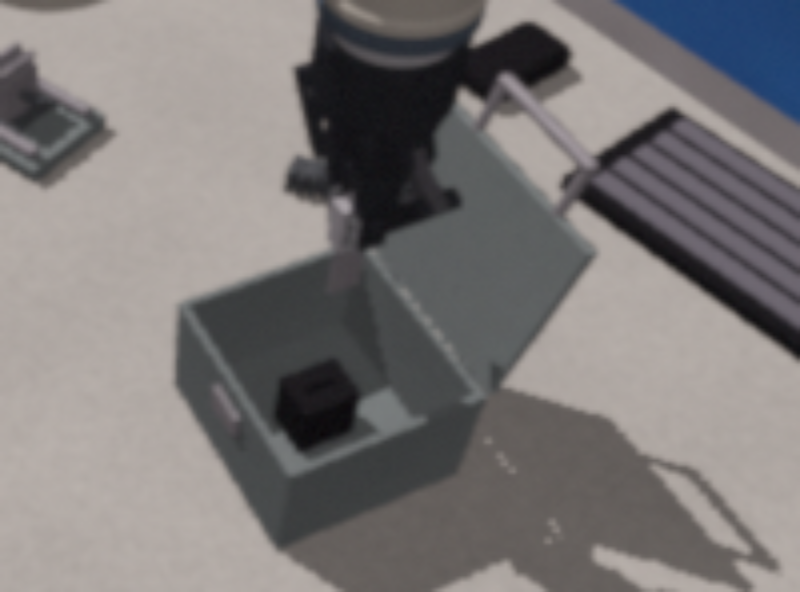

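The slot in the block is now empty and the blade hangs from the gripper, with its lower end at about (345,270). Before approaching, I'll overlay a gauge model on the first pictures to refine its pose.

Run:
```python
from h import *
G=np.array([.5050,.1735]);yaw=.268
gx=np.array([np.cos(yaw),np.sin(yaw)]);gy=np.array([-np.sin(yaw),np.cos(yaw)])
outs=[]
for n,(x0,x1,y0,y1) in {"top":(170,240,160,215),"side":(195,255,150,200)}.items():
    s=10; im=cv2.imread(f"pics/{n}0.png")[y0:y1,x0:x1]
    raw=cv2.resize(im,None,fx=s,fy=s,interpolation=cv2.INTER_CUBIC); im=raw.copy()
    def P(a,b,z):
        X=np.array([*(G+a*gx+b*gy),z]); u=proj(n,X); return tuple(int(round(q)) for q in ((u-[x0,y0]+.5)*s-.5))
    def box(xa,xb,ya,yb,z,col):
        cv2.polylines(im,[np.array([P(xa,ya,z),P(xb,ya,z),P(xb,yb,z),P(xa,yb,z)])],True,col,1)
    box(-.045,.045,-.065,.065,.018,(0,255,0))
    box(-.02,.02,.0055,.014,.08,(0,0,255)); box(-.02,.02,-.014,-.0055,.08,(255,0,0))
    box(-.02,.02,-.014,.014,.018,(0,255,255))
    cv2.imwrite(f"pics/ov_{n}.png",im)
```

```text
(no output)
```

View pics/ov_top.png

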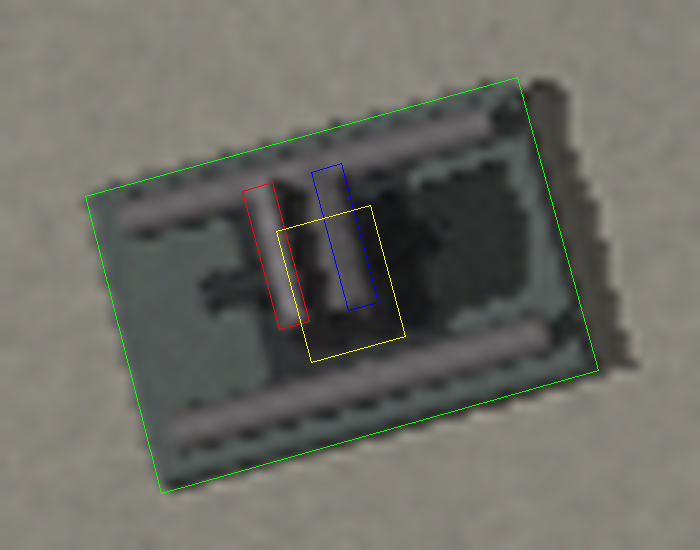

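View pics/ov_side.png

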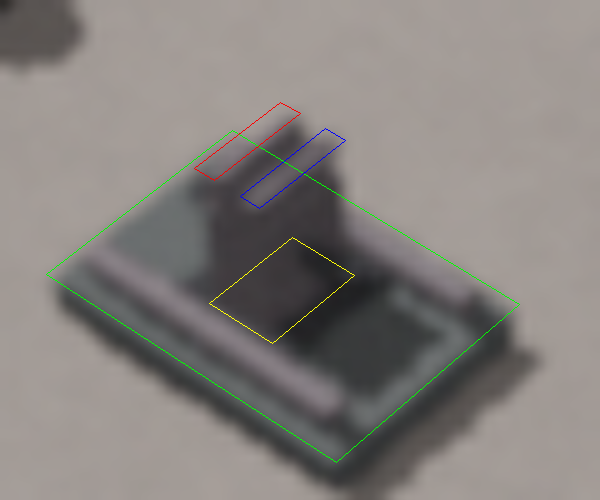

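```bash
python3 -m jog '[[-15,0,-6,-0.02,1],[-45,0,-20,-0.06,1],[-85,0,-35,-0.12,1],[-125,0,-48,-0.18,1],[-165,0,-60,-0.24,1],[-210,0,-72,-0.3,1],[-255,0,-80,-0.36,1],[-300,0,-86,-0.42,1],[-340,0,-80,-0.44,1],[-365,5,-74,-0.44,1]]' 80
python3 - <<'E'
from h import *
p,R,s=tool(); print(p,s["grip_width"],s["wrist_force"],s["joint_pos"].round(3))
print(goto((.505,.1735,.16),.268-np.pi/2))
E
```

```text
time: 11.55
ee_pos: [0.4949, 0.1642, 0.2229]
orientation: [-0.563, 0.564, -0.428, 0.427]
wrist_force: [-0.4, -0.9, -0.5]
grip_width: 0.0131
[0.49493208 0.16424299 0.22291209] 0.013051509551880353 [-0.39009111 -0.85843383 -0.48218442] [ 2.550e-01 -1.200e-01  1.455e+00  1.000e-03  1.809e+00  1.552e+00]
(array([-6.1, 62.9, 12.3]), np.float64(0.005375190473458025))
```

```bash
python3 -m jog '[[-2,5,4,0.003,1],[-4,15,8,0.005,1],[-6,27,12,0.005,1],[-6,39,12,0.005,1],[-6,50,12,0.005,1],[-6,58,12,0.005,1],[-6,61,12,0.005,1],[-6,61,12,0.005,1],[-6,61,12,0.005,1],[-6,61,12,0.005,1]]' 80
python3 - <<'E'
from h import *
p,R,s=tool(); print(p,s["grip_width"],s["wrist_force"],s["wrist_torque"])
for n,(x0,x1,y0,y1) in {"top":(160,250,150,220),"side":(180,270,120,200)}.items():
    im,d=capture(n); cv2.imwrite(f"pics/{n}6.png",im)
    cv2.imwrite(f"pics/{n}6c.png",cv2.resize(im[y0:y1,x0:x1],None,fx=8,fy=7.5,interpolation=cv2.INTER_CUBIC)[:600])
print(goto((.505,.1735,.139),.268-np.pi/2))
E
```

```text
time: 12.55
ee_pos: [0.5065, 0.1698, 0.1641]
orientation: [0.562, -0.561, 0.43, -0.43]
wrist_force: [0.6, 0.4, -1.0]
grip_width: 0.0131
[0.50653973 0.16976284 0.16411132] 0.013104218671957657 [ 0.56073824  0.42677068 -1.03906222] [-0.00591019 -0.05809562  0.04064959]
(array([-3.9, 24.9, -0.5]), np.float64(-0.00417302448726975))
```

View pics/side6c.png

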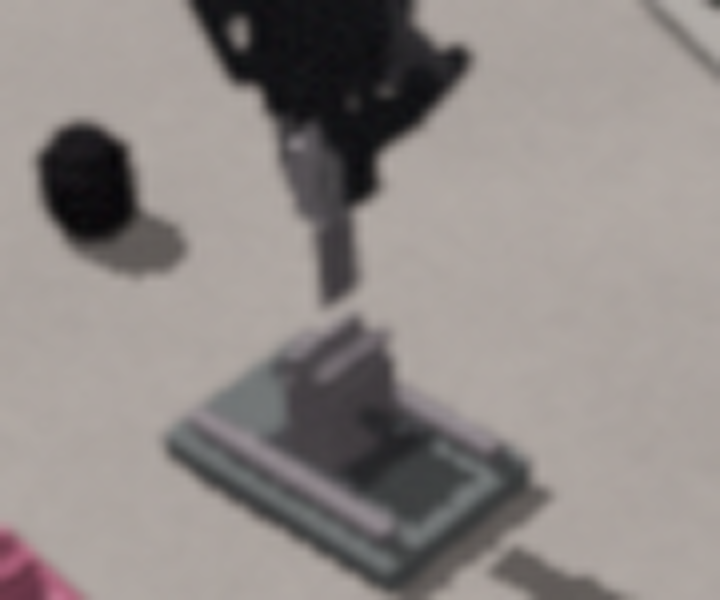

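View pics/top6c.png

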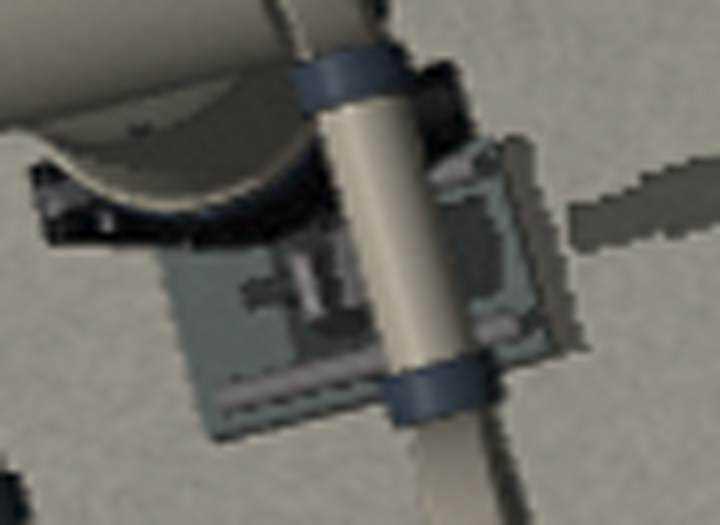

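```bash
python3 - <<'E'
from h import *
def c(X):
    u=proj("side",X); return ((u-[180,120]+.5)*[8,7.5]-.5).round(1)
print("tip pred",c((.5065,.1698,.1083)), "target tip",c((.505,.1735,.1083)),"mouth",c((.505,.1735,.08)))
E
python3 - <<'E'
import cv2
im=cv2.imread("pics/side6.png"); cv2.imwrite("pics/side6z.png",cv2.resize(im[145:185,200:245],None,fx=15,fy=15,interpolation=cv2.INTER_CUBIC))
E
```

```text
tip pred [339.5 295.1] target tip [331.2 291.5] mouth [335.8 340.5]
```

View pics/side6z.png

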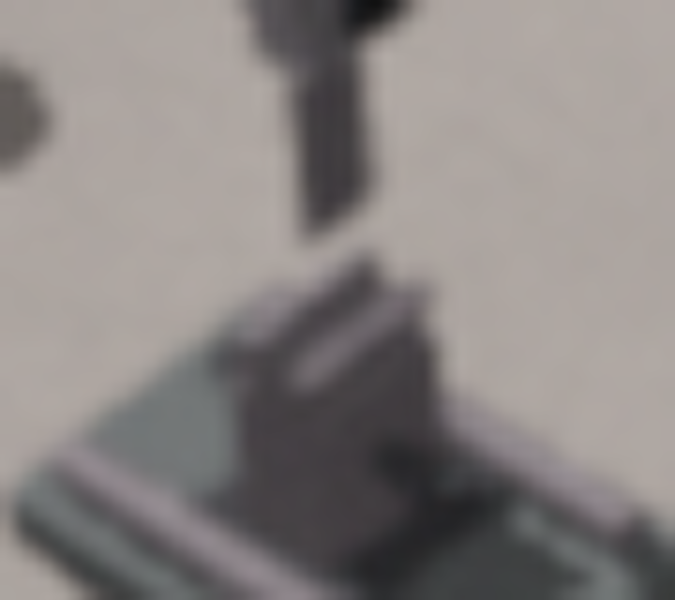

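The side zoom shows the blade tip at about (335,215), as predicted, and the gap centre at about (315,322). Across the gap, this agrees with my target to about 0.6 mm. I'll shift 4 mm and lower to just above the mouth.

```bash
python3 -m jog '[[-2,0,0,0,1],[-4,2,0.5,-0.002,1],[-4,6,1,-0.004,1],[-4,10,1,-0.004,1],[-4,14,1,-0.004,1],[-4,18,1,-0.004,1],[-4,20,1,-0.004,1],[-4,20,1,-0.004,1],[-4,20,1,-0.004,1],[-4,20,1,-0.004,1]]' 80
python3 - <<'E'
from h import *
p,R,s=tool(); print(p,s["grip_width"],s["wrist_force"],s["wrist_torque"])
im,d=capture("side"); cv2.imwrite("pics/side7z.png",cv2.resize(im[145:185,200:245],None,fx=15,fy=15,interpolation=cv2.INTER_CUBIC))
print(goto((.5045,.1734,.139),.268-np.pi/2))
E
```

```text
time: 13.65
ee_pos: [0.5063, 0.1738, 0.1436]
orientation: [0.562, -0.562, 0.429, -0.429]
wrist_force: [0.1, 0.7, -0.6]
grip_width: 0.013
[0.50627319 0.17383829 0.14358019] 0.013010940231368399 [ 0.14070429  0.66559423 -0.60761217] [-0.00868308 -0.03060826 -0.01475559]
(array([-0. ,  4.6, -1.8]), np.float64(-0.0002450716526001262))
```

View pics/side7z.png

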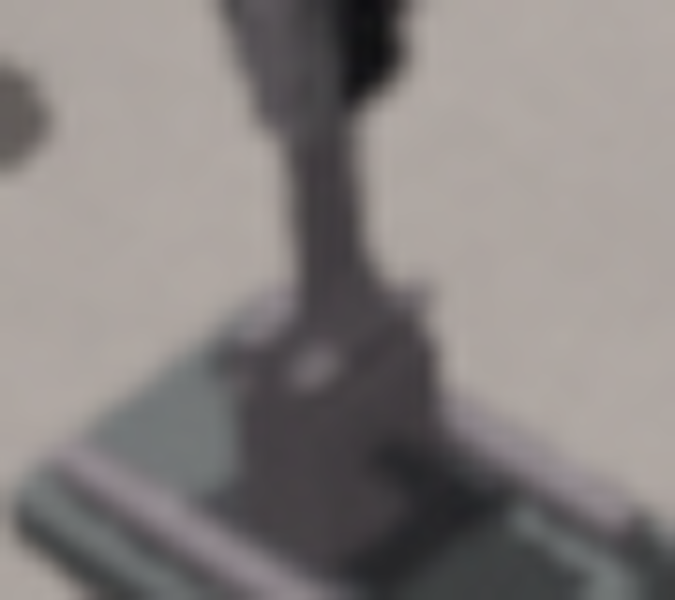

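```bash
python3 -m jog '[[0,2,-2,0,1],[0,4,-2,0,1],[0,6,-2,0,1],[0,8,-2,0,1],[0,10,-2,0,1],[0,12,-2,0,1],[0,13,-2,0,1],[0,14,-2,0,1],[0,14,-2,0,1],[0,14,-2,0,1]]' 80
python3 - <<'E'
from h import *
p,R,s=tool(); print(p,s["grip_width"],s["wrist_force"],s["wrist_torque"])
im,d=capture("side"); cv2.imwrite("pics/side8z.png",cv2.resize(im[145:185,200:245],None,fx=15,fy=15,interpolation=cv2.INTER_CUBIC))
E
```

```text
time: 14.7
ee_pos: [0.5043, 0.1733, 0.1294]
orientation: [0.562, -0.562, 0.429, -0.429]
wrist_force: [0.2, 0.3, -0.3]
grip_width: 0.0132
[0.50425383 0.17331285 0.12936671] 0.013229837570292212 [ 0.15323804  0.27954399 -0.32882518] [ 0.03687402  0.0065193  -0.00652088]
```

View pics/side8z.png

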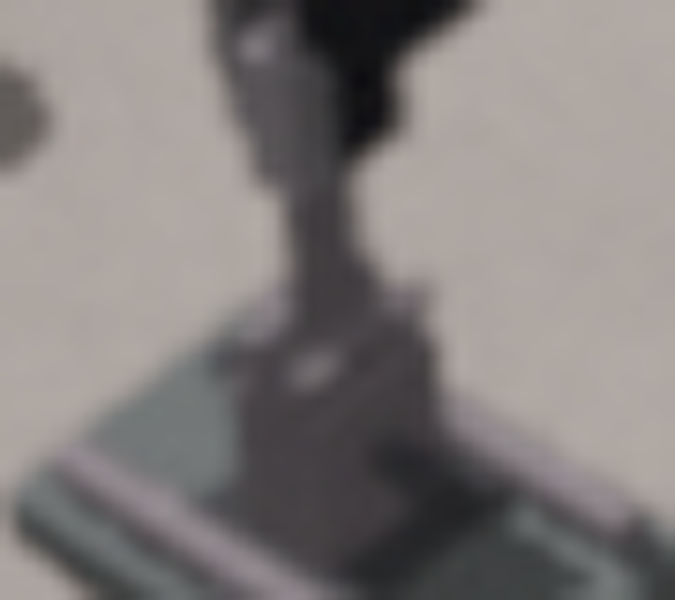

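The blade's lower end is now behind the near plate, about 6 mm into the mouth, with no contact force. I'll continue to half depth.

```bash
python3 -m jog '[[0,2,0,0,1],[0,4,0,0,1],[0,6,0,0,1],[0,8,0,0,1],[0,10,0,0,1],[0,12,0,0,1],[0,14,0,0,1],[0,16,0,0,1],[0,18,0,0,1],[0,18,0,0,1]]' 80
python3 - <<'E'
from h import *
p,R,s=tool(); print(p,s["grip_width"],s["wrist_force"],s["wrist_torque"])
im,d=capture("side"); cv2.imwrite("pics/side9z.png",cv2.resize(im[145:185,200:245],None,fx=15,fy=15,interpolation=cv2.INTER_CUBIC)); cv2.imwrite("pics/side9.png",im)
im,d=capture("top"); cv2.imwrite("pics/top9.png",im)
E
```

```text
time: 15.75
ee_pos: [0.5041, 0.1733, 0.1108]
orientation: [-0.562, 0.562, -0.429, 0.429]
wrist_force: [0.8, 1.3, 0.7]
grip_width: 0.0131
[0.50412855 0.17330586 0.11077027] 0.013073950650734401 [0.80760775 1.32083035 0.74935806] [ 0.02080362 -0.18562903 -0.00585587]
```

View pics/side9z.png

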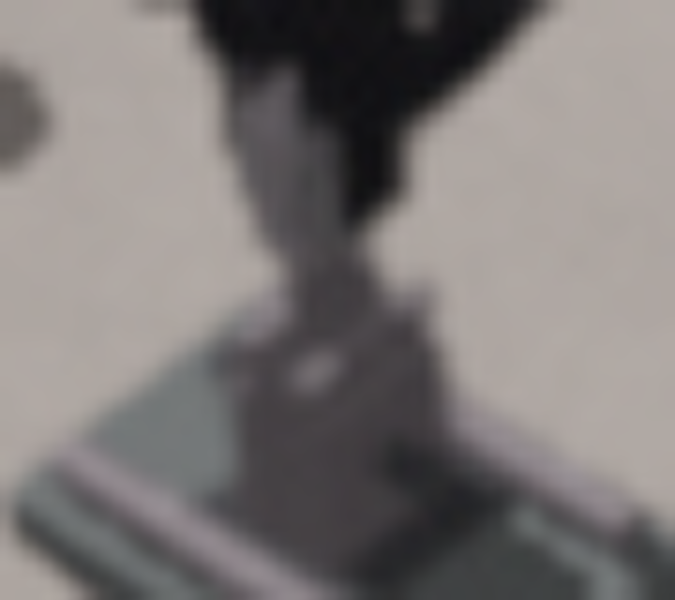

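View pics/side9.png

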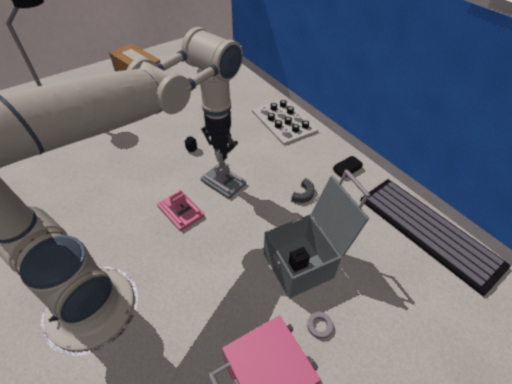

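View pics/top9.png

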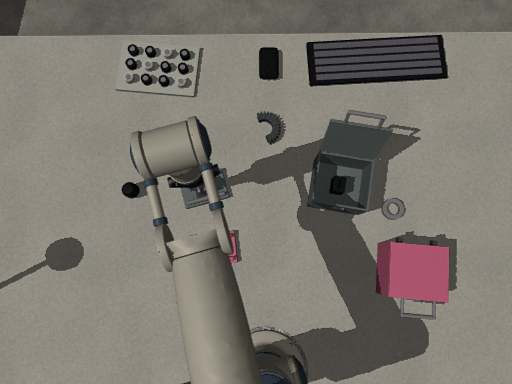

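Depth looks like half. The vertical force is small, so I'll test the drag with a small downward step that is still moving at its end.

```bash
python3 -m jog '[[0,0,0,0,1],[0,0,0,0,1],[0,0,0,0,1],[0,0,0,0,1],[0,0,0,0,1],[0,0,0,0,1],[0,0,0,0,1],[0,-1,0,0,1],[0,-2,0,0,1],[0,-3,0,0,1]]' 80; python3 -m jog '[[0,0,0,0,1],[0,0,0,0,1],[0,0,0,0,1],[0,0,0,0,1],[0,0,0,0,1],[0,0,0,0,1],[0,0,0,0,1],[0,1,0,0,1],[0,2,0,0,1],[0,3,0,0,1]]' 80
```

```text
time: 16.85
ee_pos: [0.5037, 0.1732, 0.1139]
orientation: [-0.562, 0.563, -0.429, 0.428]
wrist_force: [-0.5, -0.2, -4.5]
grip_width: 0.0126
time: 17.85
ee_pos: [0.5052, 0.1735, 0.1126]
orientation: [0.563, -0.561, 0.428, -0.43]
wrist_force: [-1.0, 0.5, 3.4]
grip_width: 0.013
```

Dragging up gave −4.5 N and down gave +3.4 N, so the blade is snug against both plates. I'll settle, make a last check and hand in.

```bash
python3 -m jog '[[0,0,0,0,1],[0,0,0,0,1],[0,0,0,0,1],[0,0,0,0,1],[0,0,0,0,1],[0,0,0,0,1],[0,0,0,0,1],[0,0,0,0,1],[0,0,0,0,1],[0,0,0,0,1]]' 80
python3 - <<'E'
from h import *
p,R,s=tool(); print(p,R[:,1].round(3),s["grip_width"],s["wrist_force"],s["wrist_torque"])
im,d=capture("side"); cv2.imwrite("pics/side10z.png",cv2.resize(im[145:185,200:245],None,fx=15,fy=15,interpolation=cv2.INTER_CUBIC))
E
```

```text
time: 18.85
ee_pos: [0.5043, 0.1734, 0.1113]
orientation: [0.562, -0.562, 0.429, -0.429]
wrist_force: [3.3, 0.5, 3.1]
grip_width: 0.0133
[0.50433819 0.17335185 0.11129741] [ 0.  0. -1.] 0.013297803898856023 [3.25648607 0.53157414 3.14918812] [ 0.12891235 -0.55783665 -0.0584127 ]
```

View pics/side10z.png

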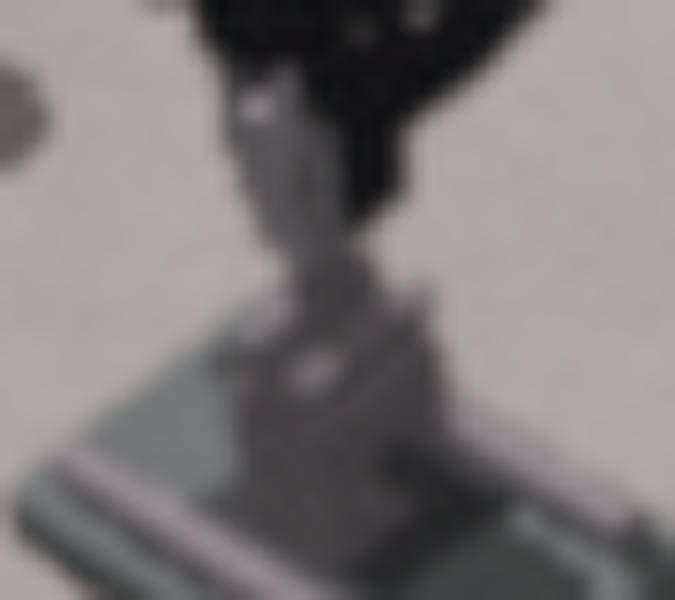

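Run:
```python
from station import env
print(env.finish_job()); s=env.sense(); print(s["time"],s["ee_pos"],s["grip_width"],s["wrist_force"])
```

```text
the job is handed in; nothing more can be done
None
the job is handed in; nothing more can be done
```

I opened the grey case's lid onto its stop and took the feeler blade out by its grip. I then slid it upright between the grey gauge's plates to about half its length. The job was handed in at about 19 s of the 51 s allowed, with the grip still held at 80 N.

**Last checks:**
- **Depth:** the blade tip was at about z = 55 mm, 25 mm below the plate tops, worked out from the tool height. The last picture also shows about half the blade in.
- **Upright and held:** the tool pointed straight down. The fingers read 13.3 mm on the 14 mm grip.
- **Drag:** a 3 mm stroke gave −4.5 N moving up and +3.4 N moving down, so the blade drags on the plates.
- **Scene:** in the pictures after insertion the lid was still leaning on its stop. The half gear, lens and bearing ring looked to be where they started.

**Doubts:** just before hand-in there was a leftover sideways force of about 3 N along x, probably friction. The fingers also read 8 mm on the 10 mm lid handle, but the hold was good throughout. The state could not be read after hand-in.

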